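Select the projection screen on the hall's hoist station and run it

ROBOT

A 6-joint arm with a two-finger parallel gripper is mounted at the origin on the work surface. World frame = base frame: x ahead of the robot, y to its left, z up, the work surface at z = 0. Lengths are in m, angles in rad, forces in N, time in s.
With the tool pointing down it reaches from about 0.3 to 0.775 m from the base axis. Payload 14.6 kg.
Tool frame: the origin (TCP) lies at the very end of the fingers, on their centre line; the grasp point (between the pads) lies 19 mm behind it; x points along the fingers, z is the direction in which the jaws open and shut, and the axes are right-handed (so a half turn about x gives the same grasp; the last joint's range is limited). The gripper opens to 94 mm and grips with 3 to 60 N. Pads are 16 mm wide; open, the fingers measure 119 mm over their backs; the gripper's body (75 mm by 177 mm) begins 78 mm behind the grasp point.
Start: joints at [1.118, 0.3, 1.521, -0, 1.321, -0.067], TCP at [0.207, 0.51, 0.205] pointing down, gripper open.
Joint ranges: [-3.03, 3.03], [-0.79, 2.21], [0.23, 2.52], [-1.04, 4.18], [0, 3.07], [-2.55, 2.55]. Speed limits (rad/s): [2.22, 2.22, 2.57, 3.14, 3.14, 3.14].

INTERFACE

Orientations are given as [roll, pitch, yaw] about the fixed x, y, z axes, in that order (R = Rz(yaw) Ry(pitch) Rx(roll)).
In Python, from station import ctrl gives the robot as it stands. The module is installed in compiled form; this text tells all that it offers.
- The arm moves only by the tool servo_tool, never from a script. Its argument "motion" is one flat list of numbers, 4 for each row, row after row: the shift along the tool's x, y, z in mm, then the turn about the tool's x in degrees. In form: [dx, dy, dz, roll, dx, dy, dz, roll, ...]. A call has 1 to 20 rows; each row is the pose to reach, as a shift and turn from the pose commanded when the call began, along the tool's axes at that moment; what a row does not reach only later rows make up. A row lasts 1/8 s, in which the tool goes at most 62.5 mm and 10.7 degrees, less where a joint would pass 70% of its speed; a pose out of reach is approached as far as the arm can. A call with a gripper value outside its range is refused whole. "gripper" is the opening, from 0 (shut) to 1 (fully open), set as the call begins (left out, the last holds). The fingers move at their own pace and stop on an object; "force" is the grip in N (left out, the last holds). Time passes only in rows, so rows that repeat a pose let the fingers close. It gives the time, the measured TCP pose, the force and the opening at its end, in the units of the state.
- ctrl.get_obs(): the state, without advancing time (a new reading comes with each control period).
- ctrl.camera(name): name is "side" or "top"; returns a dict with "color" (480x640x3 uint8, red, green, blue), "z_map" (480x640 float32, m along the optical axis (not along the pixel's ray), 0 where there is no reading), "fx", "fy", "cx", "cy" (pixels), "rvec" (rotation vector, rad) and "tvec" (3), from world to camera coordinates, as OpenCV has them. Camera axes: x right, y down, z forward; pixel columns grow to the right and rows downward; lengths in m; the calibration is good to about 2 mm. A picture is of the moment at which its call begins.
- ctrl.hand_in(): hands the job in, once; it reports no verdict.
The state is a dict: "time_s": time; "qpos": joint angles; "joint_vel": joint speeds; "tau": joint torques, N m; "ee_pos": TCP position; "eef_rot": TCP orientation; "force": force on the tool from outside, world axes, zero at the start; "moment": the same for the moment, N m; "grip_width": finger opening in m.
Only numpy, scipy, OpenCV 4.12 (cv2) and the standard library are available. Lean on these libraries where they do the work, as an engineer would, in place of code of your own. Each camera call takes 0.05 s, during which the arm holds its last target.

TASK

The hall's projection screen has to come down: with the fingertips push the hoist selector lever out of the right leg of its H-shaped gate, across, and fully home into the far end of the left leg (left and far as seen from the robot), without gripping or forcing the lever. Only then press the flat round run button fully down and keep holding it; finish while still holding it down. Leave the mushroom-headed stop button and the things standing around alone.

Things in the scene. Friction and masses are not known exactly. Their poses are not given: they have to be found in the camera images.
- station: The hoist control station, a grey sheet-steel box screwed to the desk, 220 (its x) x 340 (its y) x 100 mm high. Origin: centre of its underside, on the desk. Its x axis points away from the robot ('far'), its y axis to the left, turned by at most 0.35 rad.
- gate (a point): Centre of the H-gate on its steel plate's top face (102 mm above the desk, 65 mm left of the station's middle); axes as the station's. Two 13 mm wide legs run along x, 22 mm left and right of it, joined at x = 0 by a 16 mm wide crossbar along y with rounded corners. The lever's 9 mm stem stays in these slots: it can change legs only within about 3 mm of x = 0 at the plate (7 mm at the knob).
- knob_centre (a point): Centre of the lever's round black knob (35 mm diameter, 48 mm long), 155 mm from the pivot, which lies 72 mm straight below gate. In the station's axes from the pivot: x = 155 sin(fore), y = 155 cos(fore) sin(side), z = 155 cos(fore) cos(side) mm. Its z axis runs up the lever. No spring: the lever stays where it is left; pushing takes about 4 N at the knob.
- lever: The whole lever, steel stem and knob, as a body. Origin at the pivot, z axis up along the lever.
- lever_side (a joint): Sideways tilt of the lever (rad) about the station's x axis through the pivot: positive to the left (+y of the station), 0 upright. Left leg about +0.28 to +0.32 (stop at 0.322), right leg about -0.28 to -0.32. Starts in the right leg.
- lever_fore (a joint): Fore-and-aft tilt of the lever (rad): positive away from the robot (+x of the station), 0 in the crossbar, rubber-buffered stops at +0.335 (far ends of the legs) and -0.335 (near ends). It may start anywhere along the right leg.
- run (a joint): Travel of the run button (m): 0 up, 0.006 fully down; sprung, 5 N when fully down, and it comes up again when let go.
- run_top (a point): Centre of the top face of the run button: a flat round grey button, 30 mm diameter, in a dark housing on the right half of the station's top, 30 mm nearer to the robot than the station's middle and 85 mm right of it. It is pressed straight down.
- stop (a joint): Travel of the stop button (m), 0 when untouched: a larger mushroom-headed button, 40 mm diameter, 40 mm high, in the far right corner of the station's top, 60 mm beyond and 130 mm right of the station's middle. Not to be pressed.
- tape: Bystander: roll of paper tape, 90 mm diameter, 18 mm high, flat on the desk left of the station; origin at the centre of its underside.
- radio: Bystander: black hand-held radio 55 x 105 x 32 mm with a 55 mm aerial, lying on the desk beyond the station; origin at the centre of its underside.
- mug: Bystander: white mug, 76 mm diameter, 88 mm high, on the desk right of the station; origin at the centre of its underside.

How it is judged:
By the outcome, as a careful person would: the job done as asked, in the order asked, and still so for the second after the job is handed in, while the arm keeps its last pose, push and grip.
It also fails if it takes over 64 s, if anything falls off the work surface, if the arm or the gripper's body presses on something with over 40 N, if the wrist force passes 120 N, or if a joint passes its speed limit or range.

## Working session

There is one attempt and no reset: what is moved stays moved. The work goes in short steps, Python scripts to look and compute and a tool call to move; the robot and the scene stay as the last step left them, time stands still between calls to the robot, and variables do not carry over. Pictures are saved under pics/ and viewed, and the job is handed in when it is done.

Besides the shell and the picture viewer there is one more tool, called after "Request:" as name(argument=value, ...) on one line, values as JSON. servo_tool: Moves the arm, as the interface text tells. Its arguments: {"type":"object","properties":{"motion":{"type":"array","items":{"type":"number"}},"gripper":{"type":"number"},"force":{"type":"number"}},"required":["motion"]}

```bash
mkdir -p pics
python3 - <<'E'
from station import ctrl
import cv2,numpy as np
o=ctrl.get_obs();print({k:np.round(v,3) for k,v in o.items()})
for n in("side","top"):
    c=ctrl.camera(n);cv2.imwrite(f"pics/{n}0.png",c["color"][:,:,::-1])
    R=cv2.Rodrigues(np.array(c["rvec"]))[0];print(n,c["fx"],c["fy"],c["cx"],c["cy"],"pos",-R.T@np.array(c["tvec"]).ravel(),"fwd",R[2])
    np.savez(f"{n}0.npz",**c)
E
```

```text
{'time_s': np.float64(0.0), 'qpos': array([ 1.118,  0.3  ,  1.522, -0.   ,  1.321, -0.067]), 'joint_vel': array([ 0.   , -0.   ,  0.002, -0.001,  0.001, -0.001]), 'tau': array([ 1.0000e-03, -5.3183e+01, -3.5274e+01,  7.1000e-02,  2.4000e-02,
       -0.0000e+00]), 'ee_pos': array([0.207, 0.509, 0.205]), 'eef_rot': array([ 3.075,  1.57 , -2.023]), 'force': array([-0.763,  0.005,  0.204]), 'moment': array([-0.005,  0.014,  0.019]), 'grip_width': np.float64(0.094)}
side 461.96313073875433 461.96313073875433 327.03618296927186 243.67915056617392 pos [ 0.33960369 -0.45012239  0.77192068] fwd [ 0.33392896  0.58857926 -0.73625125]
top 491.85262011960475 491.85262011960475 319.5665938507382 236.13412630442855 pos [0.43119262 0.04723704 1.18060402] fwd [ 0.18491183  0.01044382 -0.98269962]
```

View pics/side0.png

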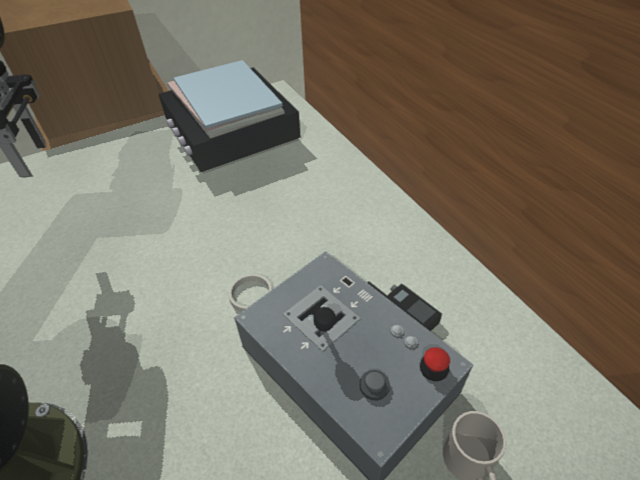

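View pics/top0.png

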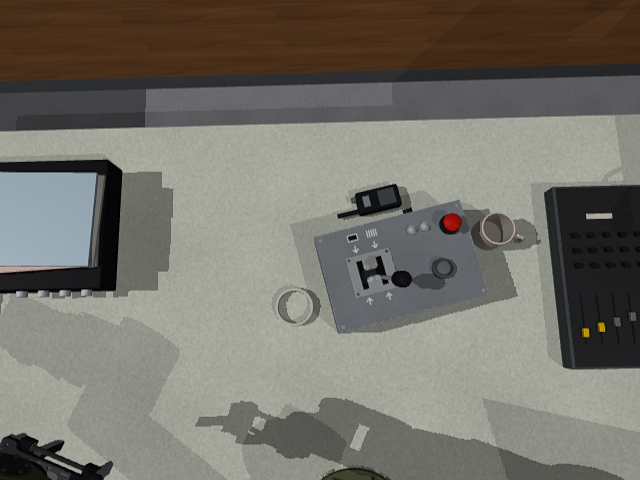

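```bash
cat > h.py <<'E'
import cv2,numpy as np
def load(n):
    return dict(np.load(n+".npz"))
def cam(c):
    R=cv2.Rodrigues(np.array(c["rvec"]))[0];return R,-R.T@np.array(c["tvec"]).ravel()
def ray(c,u,v):
    R,p=cam(c);return p,R.T@np.array([(u-c["cx"])/c["fx"],(v-c["cy"])/c["fy"],1])
def onz(c,u,v,z):
    p,d=ray(c,u,v);return p+d*(z-p[2])/d[2]
def tri(c1,a,c2,b):
    p,d=ray(c1,*a);q,e=ray(c2,*b);s=np.linalg.lstsq(np.c_[d,-e],q-p,rcond=None)[0]
    A=p+d*s[0];B=q+e*s[1];return (A+B)/2,np.linalg.norm(A-B)
def cloud(c):
    z=c["z_map"];v,u=np.mgrid[:480,:640];R,p=cam(c)
    P=np.stack([(u-c["cx"])/c["fx"]*z,(v-c["cy"])/c["fy"]*z,z],-1)@R+p
    P[z==0]=np.nan;return P
def proj(c,X):
    return cv2.projectPoints(np.float64(X).reshape(-1,3),np.array(c["rvec"]),np.array(c["tvec"]),np.array([[c["fx"],0,c["cx"]],[0,c["fy"],c["cy"]],[0,0,1.]]),None)[0].reshape(-1,2)
E
python3 - <<'E'
from h import *
for n in("top","side"):
    c=load(n+"0");P=cloud(c);Z=P[...,2]
    m=((abs(Z-0.1)<0.006)&(P[...,0]>.3)&(P[...,0]<.8)&(abs(P[...,1])<.35)).astype(np.uint8)
    m=cv2.morphologyEx(m,cv2.MORPH_OPEN,np.ones((5,5)))
    k,l,s,_=cv2.connectedComponentsWithStats(m);i=1+np.argmax(s[1:,4]);m=(l==i)
    XY=P[m][:,:2].astype(np.float32);r=cv2.minAreaRect(XY*1000);print(n,"box",r, np.median(Z[m]))
    h=cv2.cvtColor(c["color"],cv2.COLOR_RGB2HSV)
    red=((h[...,0]<8)|(h[...,0]>172))&(h[...,1]>180)&(h[...,2]>90)&(P[...,0]>.4)&(Z>0.1)
    print("red",np.nanmean(P[red],0),red.sum(),np.argwhere(red).mean(0)[::-1])
    kn=(Z>.15)&(Z<.22)&(P[...,0]>.3)&(abs(P[...,1])<.3)&(h[...,2]<60)
    print("knob",kn.sum(),np.argwhere(kn).mean(0)[::-1],np.nanmean(P[kn],0),np.nanmin(P[kn],0),np.nanmax(P[kn],0))
    x,y,w,hh=(290,180,250,170) if n=="top" else (220,240,290,240)
    cv2.imwrite(f"pics/{n}z.png",cv2.resize(c["color"][y:y+hh,x:x+w,::-1],None,fx=2.4 if n=="side" else 3.2,fy=2.4 if n=="side" else 3.2,interpolation=cv2.INTER_CUBIC))
E
```

```text
top box ((565.4637451171875, -118.35699462890625), (220.4796905517578, 341.3924255371094), 13.386259078979492) 0.10051202538143356
red [ 0.65238661 -0.22895004  0.13640418] 244 [452.06967213 221.81557377]
knob 269 [401.23048327 278.53903346] [ 0.52675863 -0.10438599  0.19158739] [ 0.51163505 -0.12393835  0.16730665] [ 0.544156   -0.08660456  0.20284345]
side box ((565.0262451171875, -117.07673645019531), (222.3780059814453, 341.3012390136719), 13.237774848937988) 0.10011940487651344
red [ 0.64777305 -0.22901918  0.13665249] 310 [434.52903226 357.46129032]
knob 406 [324.15024631 318.75369458] [ 0.52232615 -0.11402914  0.19110858] [ 0.50931881 -0.12581862  0.15976134] [ 0.53988205 -0.09605639  0.20047782]
```

View pics/topz.png

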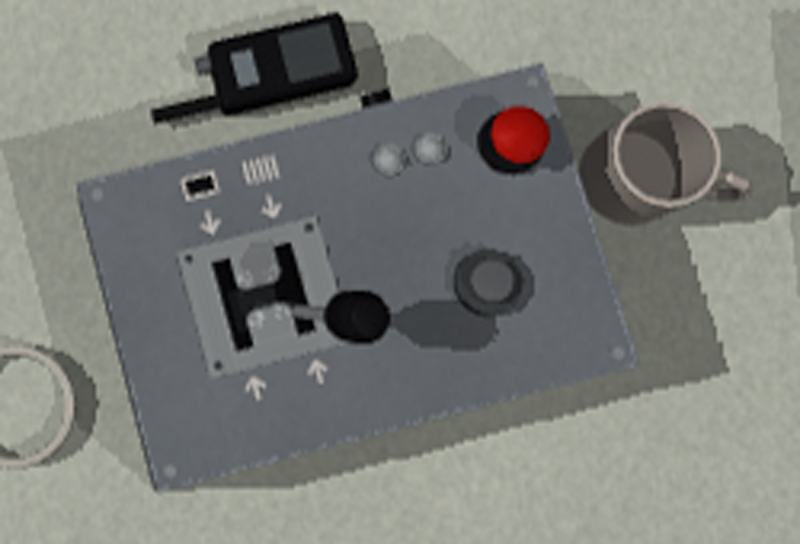

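View pics/sidez.png

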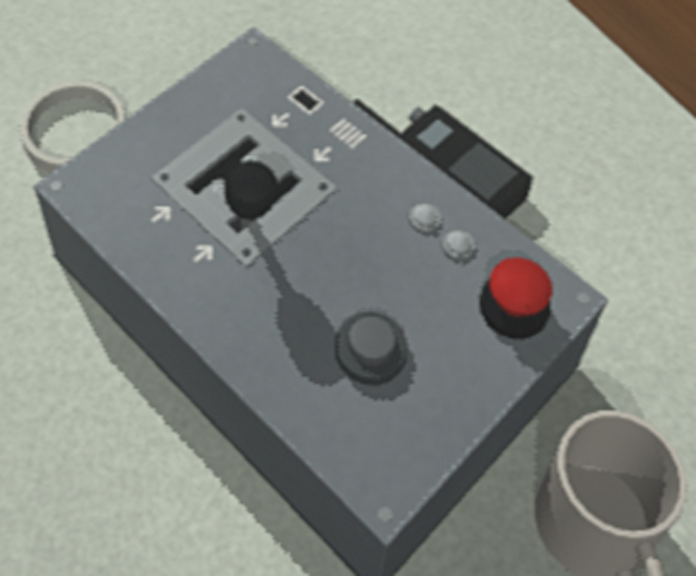

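```bash
cat >> h.py <<'E'
yaw=np.deg2rad(13.3);C=np.array([.5652,-.1177])
Rs=np.array([[np.cos(yaw),-np.sin(yaw)],[np.sin(yaw),np.cos(yaw)]])
def s2w(x,y,z): return np.r_[C+Rs@[x,y],z]
def w2s(X): return np.c_[(np.atleast_2d(X)[:,:2]-C)@Rs,np.atleast_2d(X)[:,2]]
def knob(f,s,L=.155): # station axes
    return np.array([L*np.sin(f),.065+L*np.cos(f)*np.sin(s),.030+L*np.cos(f)*np.cos(s)])
def knobmeas(c):
    P=cloud(c);h=cv2.cvtColor(c["color"],cv2.COLOR_RGB2HSV)
    S=w2s(P.reshape(-1,3)).reshape(480,640,3)
    m=(S[...,2]>.15)&(S[...,2]<.22)&(abs(S[...,0])<.1)&(S[...,1]>-.05)&(S[...,1]<.17)&(h[...,2]<60)
    return S[m]
from scipy.optimize import least_squares
def fitlever(cs):
    Q=np.vstack([knobmeas(c) for c in cs]);p0=np.array([0,.065,.030])
    Q=Q-p0
    # capsule-like knob: radius .0175, length .048 -> core segment of +-.0065 about 0.155
    def res(a):
        d=knob(*a,L=1.)-p0;t=np.clip(Q@d,.155-.0065,.155+.0065)
        return np.linalg.norm(Q-t[:,None]*d,axis=1)-.0175
    b=min((least_squares(res,[f,s],loss='soft_l1',f_scale=.002) for f in(-.3,0,.3) for s in(-.3,.3)),key=lambda r:r.cost)
    return b.x,np.sqrt(np.mean(b.fun**2)),len(Q)
E
python3 - <<'E'
from h import *
t,s=load("top0"),load("side0")
print("stop pred",s2w(.06,-.13,.14),"run",s2w(-.03,-.085,.12),"gate",s2w(0,.065,.102))
for cs in([t],[s],[t,s]): print(fitlever(cs))
for c in(t,s):
    S=w2s(cloud(c).reshape(-1,3)); m=np.hypot(S[:,0]+.03,S[:,1]+.085)<.011
    print("run z",np.nanpercentile(S[m][:,2],[5,25,50,75,95]))
    m=(np.hypot(S[:,0]+.03,S[:,1]+.085)<.035)&(S[:,2]>.108);print(S[m].min(0),S[m].max(0))
    n=S[(S[:,2]>.115)&(abs(S[:,0])<.1)&(abs(S[:,1])<.165)]
    print("knobish ext",knobmeas(c).min(0),knobmeas(c).max(0))
f,sd=fitlever([t,s])[0];print("knob now",knob(f,sd))
E
```

```text
stop pred [ 0.6534972  -0.23041027  0.14      ] run [ 0.55555886 -0.2073217   0.12      ] gate [ 0.55024677 -0.05444337  0.102     ]
(array([-0.21764603, -0.29812123]), np.float64(0.0018172193159166107), 269)
(array([-0.22083509, -0.29634569]), np.float64(0.001423545149927827), 406)
(array([-0.21966944, -0.29706741]), np.float64(0.001597136158553439), 675)
run z [0.11981481 0.12159033 0.1227382  0.12423719 0.12594382]
[-0.0523908  -0.10723273  0.10804454] [-0.00702568 -0.06232768  0.12710225]
knobish ext [-0.05107755  0.00224444  0.16730665] [-0.01625958  0.03876317  0.20284345]
run z [0.12050849 0.12124069 0.12208542 0.12267697 0.12362109]
[-0.05340287 -0.10798517  0.10803528] [-0.00815046 -0.06288574  0.12490079]
knobish ext [-0.05335771  0.00100318  0.15976134] [-0.02428363  0.03195382  0.20047782]
knob now [-0.03377559  0.02071911  0.17464927]
```

```bash
cat >> h.py <<'E'
from scipy.spatial.transform import Rotation as Ro
def mv(o,tgt,z=None): # station-frame target -> tool shift mm
    R=Ro.from_euler('xyz',o["eef_rot"]).as_matrix()
    return np.round(R.T@(s2w(*tgt)-np.array(o["ee_pos"]))*1000,1)
def st(o):
    R=Ro.from_euler('xyz',o["eef_rot"]).as_matrix()
    F=np.array(o["force"]);F[:2]=Rs.T@F[:2]
    print("t",round(float(o["time_s"]),2),"TCP st",np.round(w2s(o["ee_pos"])[0]*1000,1),"F st",np.round(F,1),"w",round(float(o["grip_width"]),4))
    a=Rs.T@R[:2,2];print("tool z ang in station deg",np.round(np.degrees(np.arctan2(a[1],a[0])),1));return R
E
python3 - <<'E'
from h import *
from station import ctrl
o=ctrl.get_obs();R=st(o);print(R.round(3));print(mv(o,(-.085,.021,.205)), mv(o,(-.085,.021,.165)))
E
```

```text
t 0.1 TCP st [-204.5  692.7  204.9] F st [-0.1 -0.1  0.5] w 0.0938
tool z ang in station deg 54.6
[[-0.    -0.926  0.376]
 [-0.001  0.376  0.926]
 [-1.     0.    -0.001]]
[ 4.000e-01 -4.865e+02 -4.782e+02] [  40.4 -486.5 -478.2]
```

Request:
servo_tool(motion=[0,-40,-40,-4,0,-80,-80,-8,0,-120,-120,-12,0,-160,-160,-16,0,-200,-200,-20,0,-240,-240,-24,0,-280,-280,-28,0,-320,-320,-32,0,-360,-355,-35.4,0,-400,-395,-35.4,0,-440,-435,-35.4,0,-470,-465,-35.4,0,-486,-478,-35.4,0,-486,-478,-35.4,0,-486,-478,-35.4], gripper=0)

```text
time_s: 1.98
ee_pos: [0.4771, -0.115, 0.2054]
eef_rot: [0.636, 1.57, 2.44]
force: [0.1, -0.0, -0.4]
grip_width: 0.0007
```

```bash
cat > look.py <<'E'
import sys
from h import *
from station import ctrl
n=sys.argv[1]
o=ctrl.get_obs();st(o)
cs=[ctrl.camera("top"),ctrl.camera("side")]
for c,r in zip(cs,(None,None)):
    pass
a=cs[0]["color"][170:350,280:520];b=cs[1]["color"][220:480,200:500]
a=cv2.resize(a,(400,300));b=cv2.resize(b,(400,347))[:300]
cv2.imwrite(f"pics/{n}.png",np.hstack([a,b])[:,:,::-1])
for c in cs:
    try: print("lever",fitlever([c]))
    except Exception as e: print(e)
for t in sys.argv[2:]:
    x=[float(q)/1000 for q in t.split(",")];print(t,mv(o,x))
E
python3 look.py a -85,21,165 -40,21,165 -25.5,21,165
```

```text
t 1.98 TCP st [-85.1  22.9 205.4] F st [ 0.1 -0.  -0.4] w 0.0007
tool z ang in station deg 90.1
lever (array([-0.21791381, -0.30023281]), np.float64(0.0012470940816504922), 105)
lever (array([-0.3, -0.3]), np.float64(nan), 0)
-85,21,165 [40.4 -0.2 -1.9]
-40,21,165 [ 40.4 -45.2  -1.9]
-25.5,21,165 [ 40.4 -59.7  -1.9]
  return _methods._mean(a, axis=axis, dtype=dtype,
  ret = ret.dtype.type(ret / rcount)
```

View pics/a.png

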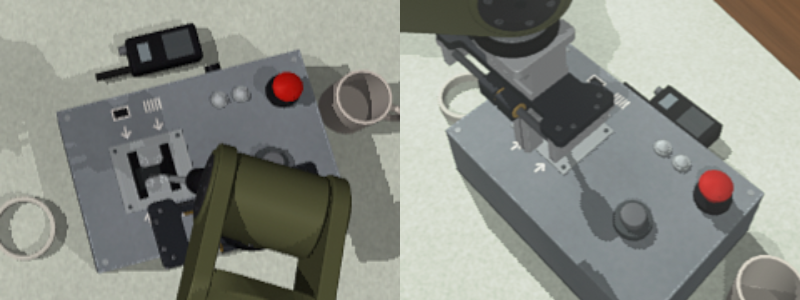

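The picture shows the shut gripper on the near side of the knob (left view, about (165,210)), with the knob still in the right leg. Next I lower the tool and push far.

Request:
servo_tool(motion=[20,0,-2,0,40,0,-2,0,40,-6,-2,0,40,-14,-2,0,40,-20,-2,0,40,-25,-2,0,40,-30,-2,0,40,-35,-2,0,40,-40,-2,0,40,-44,-2,0,40,-48,-2,0,40,-51,-2,0,40,-54,-2,0,40,-56,-2,0,40,-56,-2,0,40,-56,-2,0])

```text
time_s: 4.08
ee_pos: [0.5323, -0.1052, 0.1654]
eef_rot: [0.166, 1.571, 1.969]
force: [-2.4, -1.6, 1.2]
grip_width: 0.0004
```

```bash
python3 -W ignore look.py b -25.5,21,165 -60,21,165
```

```text
t 4.08 TCP st [-29.2  19.8 165.4] F st [-2.7 -1.   1.2] w 0.0004
tool z ang in station deg 90.0
lever (array([-0.3, -0.3]), np.float64(nan), 0)
lever (array([-0.03361596, -0.287815  ]), np.float64(0.0008557454759919238), 56)
-25.5,21,165 [ 0.4 -3.7  1.2]
-60,21,165 [ 0.4 30.8  1.2]
```

View pics/b.png

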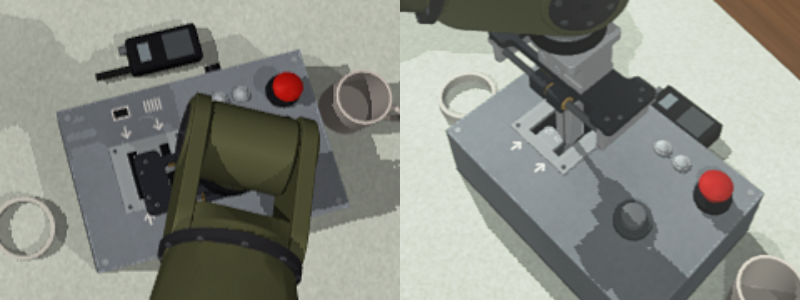

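Request:
servo_tool(motion=[0,-2,0,0,0,-4,0,0,0,-4.5,0,0,0,-4.5,0,0,0,5,0,0,0,20,0,0,0,40,0,0,0,40,-30,0,0,40,-60,0,0,40,-75,0,0,40,-75,0])

```text
time_s: 5.55
ee_pos: [0.5104, -0.1877, 0.1652]
eef_rot: [0.3, 1.57, 2.102]
force: [0.7, 0.8, 0.3]
grip_width: 0.001
```

```bash
python3 -W ignore look.py c 0,-55,165 0,0,165 0,75,165
```

```text
t 5.55 TCP st [-69.4 -55.5 165.2] F st [0.9 0.7 0.3] w 0.001
tool z ang in station deg 89.9
lever (array([-0.00170171, -0.29818677]), np.float64(0.0018370912958505748), 266)
lever (array([-0.3, -0.3]), np.float64(nan), 0)
0,-55,165 [  0.2 -69.4   0.6]
0,0,165 [  0.2 -69.3  55.6]
0,75,165 [  0.2 -69.3 130.6]
```

View pics/c.png

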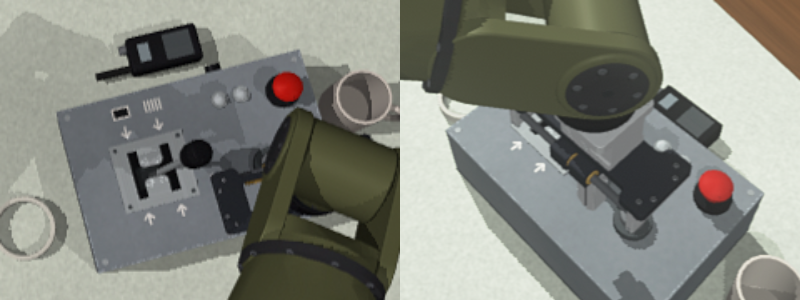

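Request:
servo_tool(motion=[0,-35,0,0,0,-69,0,0,0,-69,10,0,0,-69,20,0,0,-69,27,0,0,-69,32,0,0,-69,37,0,0,-69,42,0,0,-69,47,0,0,-69,52,0,0,-69,57,0,0,-69,62,0,0,-69,67,0,0,-69,72,0,0,-69,77,0,0,-69,80,0,0,-69,80,0])

```text
time_s: 7.78
ee_pos: [0.5592, -0.0933, 0.1653]
eef_rot: [0.611, 1.57, 2.415]
force: [1.0, -1.3, 0.9]
grip_width: 0.0008
```

```bash
python3 -W ignore look.py d  0,75,165
```

```text
t 7.78 TCP st [ -0.2  25.1 165.3] F st [ 0.6 -1.5  0.9] w 0.0008
tool z ang in station deg 90.0
lever (array([ 0.00613992, -0.07723471]), np.float64(0.0009014700047695089), 12)
lever (array([-0.0027182 , -0.06952824]), np.float64(0.001362385344252005), 227)
0,75,165 [ 0.3 -0.2 49.9]
```

View pics/d.png

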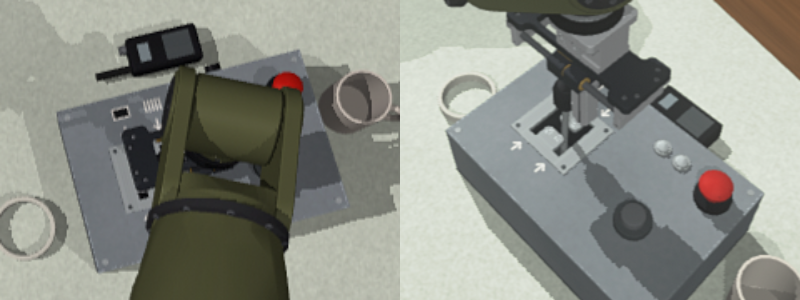

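The lever is in the crossbar, at about -0.07 rad, and moving freely. I keep pushing left.

Request:
servo_tool(motion=[0,0,5,0,0,0,10,0,0,0,15,0,0,0,20,0,0,0,25,0,0,0,30,0,0,0,35,0,0,0,39,0,0,0,43,0,0,0,46,0,0,0,49,0,0,0,49,0,0,0,49,0])

```text
time_s: 9.5
ee_pos: [0.5481, -0.0458, 0.1654]
eef_rot: [0.243, 1.57, 2.046]
force: [0.0, 0.5, -0.4]
grip_width: 0.0005
```

```bash
python3 -W ignore look.py e  0,76,165 0,60,165 -65,60,165 -65,109,165
```

```text
t 9.5 TCP st [-1.000e-01  7.390e+01  1.654e+02] F st [ 0.1  0.5 -0.4] w 0.0005
tool z ang in station deg 90.0
lever (array([-0.00317877,  0.23321172]), np.float64(0.0019108770554917963), 22)
lever (array([-0.00078249,  0.2462455 ]), np.float64(0.001324603974357038), 220)
0,76,165 [ 0.4 -0.1  2.1]
0,60,165 [  0.4  -0.1 -13.9]
-65,60,165 [  0.4  64.9 -13.9]
-65,109,165 [ 0.5 64.9 35.1]
```

View pics/e.png

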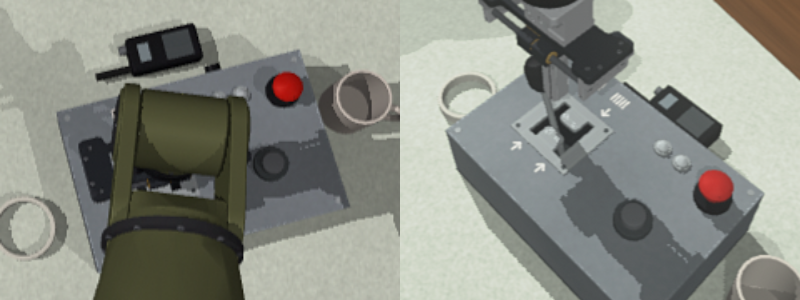

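Request:
servo_tool(motion=[0,0,3,0,0,0,5,0,0,0,7,0,0,0,7,0,0,0,7,0])

```text
time_s: 10.22
ee_pos: [0.5465, -0.0391, 0.1655]
eef_rot: [-0.033, 1.571, 1.77]
force: [0.3, -2.1, -0.7]
grip_width: 0.0002
```

```bash
python3 -W ignore look.py f  0,60,165 -65,60,165 -65,109,165
```

```text
t 10.22 TCP st [-1.000e-01  8.080e+01  1.655e+02] F st [-0.2 -2.1 -0.7] w 0.0002
tool z ang in station deg 90.0
lever (array([0.00753669, 0.26937599]), np.float64(0.0018093866220218102), 25)
lever (array([-0.0014309 ,  0.28984568]), np.float64(0.0013876241888441476), 223)
0,60,165 [  0.5  -0.1 -20.8]
-65,60,165 [  0.5  64.9 -20.8]
-65,109,165 [ 0.5 64.9 28.2]
```

View pics/f.png

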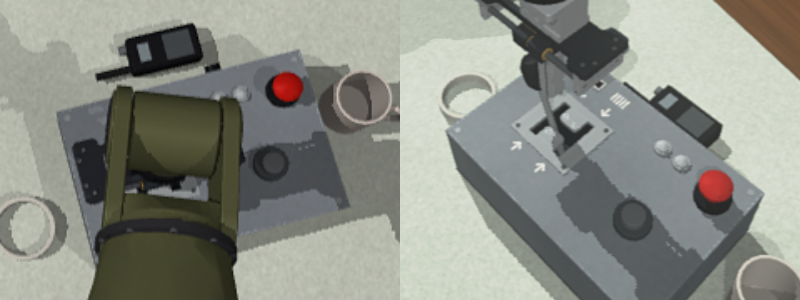

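Request:
servo_tool(motion=[0,0,1.5,0,0,0,1.5,0,0,0,-10,0,0,0,-22,0,0,30,-22,0,0,68,-22,0,0,75,-10,0,0,75,28,0,0,75,28,0,0,75,28,0])

```text
time_s: 11.58
ee_pos: [0.4676, -0.0294, 0.1656]
eef_rot: [-2.009, 1.57, -0.206]
force: [0.2, -0.2, -0.6]
grip_width: 0.0004
```

```bash
python3 -W ignore look.py g  -30,109,165 22,109,165
```

```text
t 11.57 TCP st [-74.6 108.4 165.6] F st [ 0.1 -0.3 -0.6] w 0.0004
tool z ang in station deg 90.0
lever (array([0.00639974, 0.2928565 ]), np.float64(0.0015983835712847837), 129)
lever (array([-0.3, -0.3]), np.float64(nan), 0)
-30,109,165 [  0.6 -44.6   0.6]
22,109,165 [  0.6 -96.6   0.6]
```

View pics/g.png

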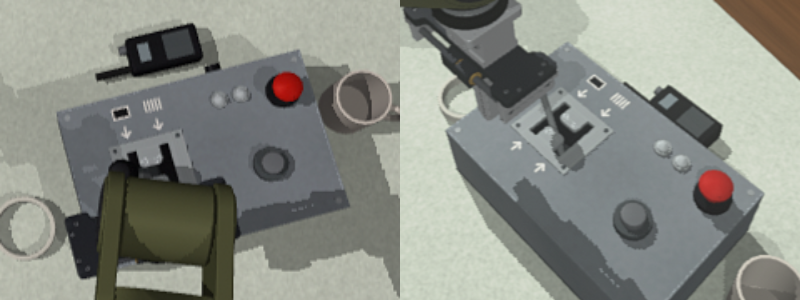

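The knob is at left-view (120,170), with side 0.293 and fore 0.006, so it sits in the left leg. Next I push far.

Request:
servo_tool(motion=[0,-20,0,0,0,-35,0,0,0,-42,0,0,0,-47,0,0,0,-52,0,0,0,-57,0,0,0,-62,0,0,0,-67,0,0,0,-72,0,0,0,-77,0,0,0,-82,0,0,0,-86,0,0,0,-90,0,0,0,-93,0,0,0,-96,0,0,0,-96,0,0,0,-96,0,0])

```text
time_s: 13.8
ee_pos: [0.5606, -0.0071, 0.1657]
eef_rot: [-1.667, 1.57, 0.136]
force: [-2.4, -1.7, -1.4]
grip_width: 0.0006
```

```bash
python3 -W ignore look.py i  26,109,165
```

```text
t 13.8 TCP st [ 21.  108.7 165.7] F st [-2.7 -1.1 -1.4] w 0.0006
tool z ang in station deg 90.0
lever (array([-0.3, -0.3]), np.float64(nan), 0)
lever (array([0.3064661 , 0.30548613]), np.float64(0.0011063700548031054), 92)
26,109,165 [ 0.7 -5.   0.3]
```

View pics/i.png

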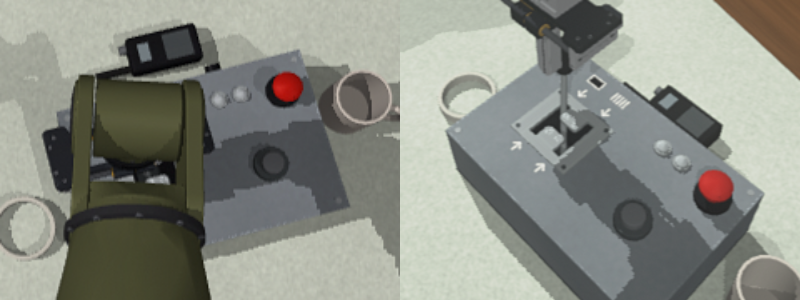

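Request:
servo_tool(motion=[0,-2,0,0,0,-3,0,0,0,-4,0,0,0,-4,0,0])

```text
time_s: 14.4
ee_pos: [0.5645, -0.0062, 0.1654]
eef_rot: [-2.916, 1.571, -1.113]
force: [-3.4, -0.3, -0.3]
grip_width: 0.0005
```

Request:
servo_tool(motion=[0,-1,0,0,0,-1,0,0,0,-1,0,0])

```text
time_s: 14.78
ee_pos: [0.5653, -0.006, 0.1654]
eef_rot: [1.628, 1.571, -2.853]
force: [-4.3, -1.2, -1.1]
grip_width: 0.0003
```

Request:
servo_tool(motion=[0,-1,0,0,0,-1,0,0,0,-1,0,0])

```text
time_s: 15.15
ee_pos: [0.5661, -0.0058, 0.1653]
eef_rot: [1.524, 1.57, -2.957]
force: [-6.4, -2.5, -0.4]
grip_width: 0.0006
```

Request:
servo_tool(motion=[0,-1,0,0,0,-1,0,0,0,-1,0,0])

```text
time_s: 15.52
ee_pos: [0.5668, -0.0057, 0.1652]
eef_rot: [1.506, 1.569, -2.974]
force: [-7.6, -3.2, -1.5]
grip_width: 0.0006
```

```bash
python3 -W ignore look.py j
```

```text
t 15.53 TCP st [ 27.3 108.6 165.2] F st [-8.1 -1.4 -1.5] w 0.0006
tool z ang in station deg 90.0
lever (array([-0.3, -0.3]), np.float64(nan), 0)
lever (array([0.33288886, 0.30722256]), np.float64(0.001098717993003758), 121)
```

Force has risen to 8 N and fore is 0.333, so the lever is on the buffer. One more small nudge, then I back off and check.

Request:
servo_tool(motion=[0,-1,0,0,0,-2,0,0,0,-2,0,0])

```text
time_s: 16.0
ee_pos: [0.5683, -0.0054, 0.1648]
eef_rot: [1.502, 1.568, -2.979]
force: [-9.9, -4.8, -1.0]
grip_width: 0.0004
```

Request:
servo_tool(motion=[0,5,0,0,0,30,0,0,0,70,0,0,0,110,0,0,0,110,-50,0,0,110,-110,0,0,110,-170,0,0,110,-190,0,0,110,-190,0])

```text
time_s: 17.12
ee_pos: [0.5062, -0.2157, 0.1654]
eef_rot: [-1.711, 1.57, 0.09]
force: [0.1, 0.0, -0.5]
grip_width: 0.0003
```

```bash
python3 -W ignore look.py k -30,-85,165 -30,-85,130 -30,-85,122 -30,-85,116
```

```text
t 17.12 TCP st [-80.  -81.8 165.4] F st [ 0.1  0.  -0.5] w 0.0003
tool z ang in station deg 89.9
lever (array([0.333028  , 0.29618293]), np.float64(0.0015240157472742053), 260)
lever (array([0.33415704, 0.29815218]), np.float64(0.0009246672570904056), 31)
-30,-85,165 [  0.4 -50.   -3.1]
-30,-85,130 [ 35.4 -49.9  -3.1]
-30,-85,122 [ 43.4 -49.9  -3.1]
-30,-85,116 [ 49.4 -49.9  -3.1]
```

View pics/k.png

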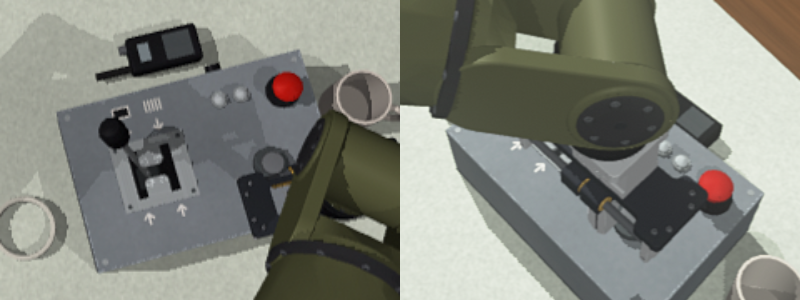

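The released lever stays at fore 0.333/0.334 and side 0.297 (knob at left-view (115,132)), fully home. Next I check the run button's centre directly.

Run:
```python
from h import *
t,s=load("top0"),load("side0")
for z in(.12,.122,.124): print(z,[w2s(onz(c,*p,z))[0].round(4) for c,p in((t,(443.4,267.8)),(s,(375.4,380.4)))])
print(w2s(tri(t,(443.4,267.8),s,(375.4,380.4))[0]),tri(t,(443.4,267.8),s,(375.4,380.4))[1])
S=w2s(cloud(s).reshape(-1,3));r=np.hypot(S[:,0]+.03,S[:,1]+.085)
for a in range(0,30,2):
    m=(r>a/1e3)&(r<(a+2)/1e3);print(a,np.nanmedian(S[m][:,2]).round(4),end="; ")
```

```text
0.12 [array([-0.0308, -0.085 ,  0.12  ]), array([-0.0302, -0.085 ,  0.12  ])]
0.122 [array([-0.0309, -0.0845,  0.122 ]), array([-0.031 , -0.0856,  0.122 ])]
0.124 [array([-0.031 , -0.0839,  0.124 ]), array([-0.0318, -0.0862,  0.124 ])]
[[-0.03057643 -0.08501078  0.12041081]] 0.00048262685054605736
0 0.1223; 2 0.1216; 4 0.1223; 6 0.1218; 8 0.1223; 10 0.1221; 12 0.1214; 14 0.1162; 16 0.1119; 18 0.112; 20 0.1115; 22 0.1061; 24 0.1001; 26 0.1002; 28 0.1;
```

Request:
servo_tool(motion=[0,-30,-3,0,0,-50,-3,0,0,-50,-3,0,15,-50,-3,0,30,-50,-3,0,38,-50,-3,0,40,-50,-3,0,42,-50,-3,0,43,-50,-3,0,43,-50,-3,0])

```text
time_s: 18.48
ee_pos: [0.5553, -0.2067, 0.1226]
eef_rot: [-2.191, 1.57, -0.388]
force: [-0.8, -0.9, -0.5]
grip_width: 0.0006
```

Request:
servo_tool(motion=[1,0,0,0,2,0,0,0,3,0,0,0,3,0,0,0])

```text
time_s: 18.98
ee_pos: [0.5554, -0.2067, 0.1196]
eef_rot: [-2.139, 1.57, -0.336]
force: [0.6, 0.0, 3.6]
grip_width: 0.0006
```

Request:
servo_tool(motion=[1,0,0,0,2,0,0,0,2,0,0,0])

```text
time_s: 19.35
ee_pos: [0.5554, -0.2067, 0.1175]
eef_rot: [-2.323, 1.57, -0.52]
force: [1.1, 0.4, 4.1]
grip_width: 0.0003
```

```bash
python3 -W ignore look.py l -30,-85,116
```

```text
t 19.35 TCP st [-30.  -84.4 117.5] F st [1.2 0.1 4.1] w 0.0003
tool z ang in station deg 90.0
lever (array([0.33376859, 0.29631803]), np.float64(0.0016663839678378613), 260)
lever (array([-0.3, -0.3]), np.float64(nan), 0)
-30,-85,116 [ 1.5 -0.  -0.6]
```

Request:
servo_tool(motion=[1,0,0,0,1.5,0,0,0,1.5,0,0,0])

```text
time_s: 19.82
ee_pos: [0.5554, -0.2068, 0.1163]
eef_rot: [-2.209, 1.57, -0.406]
force: [-0.1, 0.0, 6.4]
grip_width: 0.0002
```

Request:
servo_tool(motion=[1,0,0,0,1,0,0,0,1,0,0,0])

```text
time_s: 20.2
ee_pos: [0.5555, -0.2068, 0.1161]
eef_rot: [-2.243, 1.57, -0.44]
force: [-3.9, 1.6, 14.9]
grip_width: 0.0005
```

The button has bottomed: the force jumped to 15 N with almost no further travel. I hold there and check that it is steady.

Request:
servo_tool(motion=[0,0,0,0,0,0,0,0,0,0,0,0,0,0,0,0,0,0,0,0,0,0,0,0])

```text
time_s: 20.95
ee_pos: [0.5555, -0.2068, 0.1161]
eef_rot: [-2.255, 1.57, -0.452]
force: [-3.5, 1.2, 14.3]
grip_width: 0.0004
```

```bash
python3 -W ignore look.py m
```

```text
t 20.95 TCP st [-30.  -84.4 116.1] F st [-3.1  2.  14.3] w 0.0004
tool z ang in station deg 90.0
lever (array([0.33470294, 0.29760714]), np.float64(0.0016970264392975496), 260)
lever (array([-0.3, -0.3]), np.float64(nan), 0)
```

View pics/m.png

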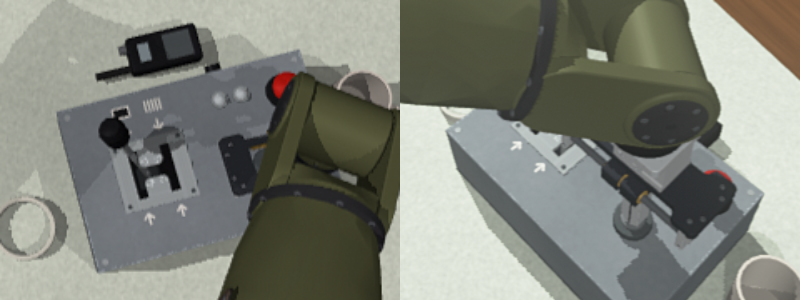

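The lever is home at left-view (115,132). The fingertips are on the run button at right-view (635,220), the stop button is untouched, and the tape, radio and mug have not moved. I hand in while holding.

```bash
python3 -c "
from station import ctrl
print(ctrl.hand_in())"
```

```text
the job is handed in; nothing more can be done
None
```

I did the job in the order asked and handed it in at about 21 s, with the arm still holding the run button down.

- **Lever:** I pushed it with the shut fingertips, without gripping it. It went out of the right leg to the crossbar, across, and to the far end of the left leg. At the buffer the push was about 11 N. After I let go, the top camera put it at fore 0.333–0.335 rad (the stop is 0.335) and side about 0.297. The side camera agreed once (0.334 / 0.298), but from few points. In the last views the arm blocked it, so the final lever reading rests on the top camera alone.
- **Run button:** I pressed it only after the lever was home. The fingertips stopped at 116.1 mm above the desk. The button's top had measured about 122 mm, so that is its full 6 mm of travel. The force rose to about 14–15 N with almost no further travel, and stayed there over a 0.75 s hold. I could not see the travel itself; "fully down" comes from the height and the force.
- **Surroundings:** In the last pictures the stop button looked untouched, although the arm partly covered it. The tape, radio and mug were where they started.

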